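Eject a casting with the sprung press lever and put it in the tote

ROBOT

A 7-joint arm with a two-finger parallel gripper is mounted at the origin on the work surface. World frame = base frame: x ahead of the robot, y to its left, z up, the work surface at z = 0. Lengths are in m, angles in rad, forces in N, time in s.
With the tool pointing down it reaches from about 0.4 to 0.85 m from the base axis. Payload 4.4 kg.
Tool frame: the origin (TCP) lies midway between the tips of the shut fingers; the grasp point (between the pads) lies 19 mm behind it; z points along the fingers, y is the line along which they close (so a half turn about z gives the same grasp; the last joint's range is limited). The gripper opens to 94 mm and grips with 3 to 60 N. Pads are 16 mm wide; open, the fingers measure 119 mm over their backs; the gripper's body (75 mm by 177 mm) begins 78 mm behind the grasp point.
Start: joints at [1.273, 0.628, 0.038, 1.517, -0.027, 0.996, -0.02], TCP at [0.149, -0.633, 0.205] pointing down, gripper open.
Joint ranges: [-3.06, 3.06], [-0.37, 2.12], [-1.25, 1.32], [0.18, 2.47], [-1.1, 4.24], [0.23, 1.98], [-2.94, 2.94]. Speed limits (rad/s): [2.57, 2.57, 3.14, 3.14, 3.14, 3.14, 3.14].

INTERFACE

Orientations are given as a unit quaternion [x, y, z, w].
In Python, from rig import env, optics, sign_off gives the robot as it stands.
- The arm moves only by the tool arm_command, never from a script. Its argument "moves" is a list of rows, each an object of numbers: "gripper": the opening, from 0 (shut) to 1 (fully open); "tx", "ty", "tz": the shift along the tool's x, y, z in mm; "wx", "wy", "wz": the turn, a rotation vector about the tool's x, y, z in degrees. In form: [{"gripper": .., "tx": .., "ty": .., "tz": .., "wx": .., "wy": .., "wz": ..}, ...]. A call has 1 to 8 rows; each row is the pose to reach, as a shift and turn from the pose commanded when the call began, along the tool's axes at that moment; what a row does not reach only later rows make up. A row lasts 1/10 s, in which the tool goes at most 50 mm and 8.59 degrees, less where a joint would pass 70% of its speed; a pose out of reach is approached as far as the arm can. A call with a gripper value outside its range is refused whole. The fingers move at their own pace and stop on an object; "grip_force" is the grip in N (left out, the last holds). Time passes only in rows, so rows that repeat a pose let the fingers close. It gives the time, the measured TCP pose, the force, the opening and the grip force at its end, in the units of the state.
- env.get_state(): the state, without advancing time (a new reading comes with each control period).
- optics.get_image(name): name is "scene" or "top"; returns a dict with "img" (420x560x3 uint8, red, green, blue), "fx", "fy", "cx", "cy" (pixels), "origin" and "orientation" of the camera in the world. Camera axes: x right, y up, looking along -z (the intrinsics and any distortion apply to the point x, -y, -z); pixel columns grow to the right and rows downward; lengths in m; the calibration is good to about 2 mm. A picture is of the moment at which its call begins. There is no depth.
- sign_off(): hands the job in; it is judged then, once.
The state is a dict: "t": time; "qpos": joint angles; "qd": joint speeds; "effort": joint torques, N m; "ee_pos": TCP position; "eef_rot": TCP orientation; "force": force on the tool from outside, world axes, zero at the start; "moment": the same for the moment, N m; "width": opening from 0.0 (shut) to 1.0 (fully open); "gripper_force": force on a finger pad.
Only numpy, scipy, OpenCV 4.12 (cv2) and the standard library are available. Lean on these libraries where they do the work, as an engineer would, in place of code of your own. Each camera call takes 0.05 s, during which the arm holds its last target. There are 200 camera calls.

TASK

Pull the red-handled lever of the green bench press all the way down to its stop so that the copper casting is pushed into the catch tray, hold it there a moment, then ease it back up slowly, over about three seconds and never letting it spring back, until it is fully home. Then take the copper casting out of the tray and lower it into the blue tote, setting it down inside rather than dropping it. Leave the other loose things on the bench and in the tote where they are.

Things in the scene. Friction and masses are not known exactly. Their poses are not given: they have to be found in the camera images.
- press: Green bench ejector press, fixed. Origin: on the table under it; -x points roughly to the robot. Base 290 x 250 mm (x -165..125, y -140..110). Steel bed with front edge at x -50, top 45 mm high; black mould cheeks to 63 mm. Gear housing behind (x 35..120, y -95..73), 165 mm high. Lever down drives the pusher to -x (face from x 12 to -50 mm), pushing the casting off the bed; lever up retracts it.
- catch_tray (a point): Floor centre of the press's rubber-lined catch tray, 13 mm above the table, axes as the press. Inside 105 (x) x 161 mm (y); walls 15 mm above this floor on three sides, the bed's face (32 mm) on +x. The casting drops in right beside the bed's face (gap about 2 mm), length along y, with 50 mm free beyond each end: grip it end to end.
- lever (a joint): Press lever, rad: 0 = fully up (home), 0.9 = down on its stop. At 0 the arm rises towards the robot 0.8 rad above level, at 0.9 it is 0.1 rad below level. Spring-returned: about 3 N at the handle at home, 9 N at the stop, a few N more when moved down. Let go low it shoots up at about 2 rad/s; let go within 0.1 rad of home it creeps home safely.
- lever_grip (a point): On the axis of the lever's red handle bar, middle of its free length: bar 22 mm in diameter, level along the press's y, ending 53 mm to +y of this point; to -y free for 50 mm, then the steel arm. Pinch it from above across the bar, or press it down. 0.268 m above the table at home, 0.105 m at the stop. The point turns with the lever.
- lever_pivot (a point): Point on the lever's hinge axis (along the press's y), 125 mm above the table, at the same press y (157 mm) as lever_grip. The handle bar's axis is 200 mm from the hinge axis. Axes as the press; press x 60 mm.
- casting: Copper-coloured cast knife rest, 56 mm long along its y, 24 x 24 mm square ends each 16 mm long, 16 x 16 mm waist between them (24 mm long). Origin at its centre, 12 mm above whatever it lies on. About 0.22 kg. It lies on the press's bed at the start.
- tote_in (a point): Centre of the inner floor of the blue plastic tote, 4 mm above the table; z up, axes along its sides. Tote 150 (x) x 200 (y) x 60 mm high outside, 4 mm walls, fixed, open at the top. The old casting lies in its -y half; the +y half is free.
- old_casting: A steel-grey casting of the same shape as the copper one, already in the tote: not to be moved.
- jar: Amber glass jar, 68 mm diameter, 100 mm high, bystander. Origin under its centre.
- mug: White mug, 80 mm diameter, 90 mm high, bystander. Origin under its centre.
- can: Metal can, 70 mm diameter, 110 mm high, bystander. Origin under its centre.
- bowl: Blue ceramic bowl, 110 mm diameter, 45 mm high, bystander. Origin under its centre.
Not all that is in view belongs to the job. Several things have the shape of the casting; the one meant has the colours described above.

How it is judged:
By the outcome, as a careful person would: the job done as asked, in the order asked, and still so for the second after the job is handed in, with the robot touching nothing.
It also fails if it takes over 64 s, if anything falls off the work surface, if the arm or the gripper's body presses on something with over 40 N, if the wrist force passes 120 N, or if a joint passes its speed limit or range.

## Working session

There is one attempt and no reset: what is moved stays moved. The work goes in short steps, Python scripts to look and compute and a tool call to move; the robot and the scene stay as the last step left them, time stands still between calls to the robot, and variables do not carry over. Pictures are saved under pics/ and viewed, at most 10 in all, crops included, and the job is handed in when it is done.

Besides the shell and the picture viewer there is one more tool, called after "Emit:" as name(argument=value, ...) on one line, values as JSON. arm_command: Moves the arm, as the interface text tells. Its arguments: {"type":"object","properties":{"moves":{"type":"array","items":{"type":"object","properties":{"gripper":{"type":"number"},"tx":{"type":"number"},"ty":{"type":"number"},"tz":{"type":"number"},"wx":{"type":"number"},"wy":{"type":"number"},"wz":{"type":"number"}}}},"grip_force":{"type":"number"}},"required":["moves"]}

```bash
mkdir -p pics; cat > h.py <<'E'
import numpy as np, cv2
from scipy.spatial.transform import Rotation as R
from rig import env, optics
def snap(n,f=None):
    d=optics.get_image(n)
    if f: cv2.imwrite('pics/'+f,cv2.cvtColor(d['img'],cv2.COLOR_RGB2BGR))
    return d
def ray(d,u,v):
    k=d.get('dist',d.get('distortion'))
    p=np.array([[[u,v]]],float)
    K=np.array([[d['fx'],0,d['cx']],[0,d['fy'],d['cy']],[0,0,1]])
    p=cv2.undistortPoints(p,K,np.array(k,float) if k is not None else np.zeros(5))[0,0]
    return np.array(d['origin']),R.from_quat(d['orientation']).apply([p[0],-p[1],-1])
def onz(d,u,v,z):
    o,r=ray(d,u,v); return o+r*(z-o[2])/r[2]
def proj(d,P):
    q=R.from_quat(d['orientation']).inv().apply(np.array(P)-d['origin'])
    return d['cx']+d['fx']*q[...,0]/-q[...,2], d['cy']-d['fy']*q[...,1]/-q[...,2]
def two(d1,p1,d2,p2):
    o1,r1=ray(d1,*p1);o2,r2=ray(d2,*p2)
    A=np.stack([r1,-r2],1);s=np.linalg.lstsq(A,o2-o1,rcond=None)[0]
    a,b=o1+r1*s[0],o2+r2*s[1]; return (a+b)/2,np.linalg.norm(a-b)
def tool(P,s=None):
    s=s or env.get_state(); return R.from_quat(s['eef_rot']).inv().apply(np.array(P)-s['ee_pos'])*1000
E
python3 - <<'E'
from h import *
for n in('scene','top'):
    d=snap(n,n+'0.png'); print({k:v for k,v in d.items() if k!='img'})
s=env.get_state(); print({k:np.round(v,3) for k,v in s.items()}); print(R.from_quat(s['eef_rot']).as_matrix().round(3))
E
```

```text
{'fx': 442.93088917553166, 'fy': 442.93088917553166, 'cx': 284.65370027266954, 'cy': 208.3943423497045, 'origin': array([ 1.22576107, -0.3950156 ,  1.29811005]), 'orientation': array([0.25793918, 0.14437407, 0.44133324, 0.84725939])}
{'fx': 517.4537531410134, 'fy': 517.4537531410134, 'cx': 279.42205507581554, 'cy': 201.8159109059001, 'origin': array([0.33479945, 0.03439223, 1.5369887 ]), 'orientation': array([ 0.06158587, -0.07524292, -0.69921128,  0.70827203])}
{'t': np.float64(0.1), 'qpos': array([ 1.273,  0.629,  0.038,  1.518, -0.027,  0.996, -0.02 ]), 'qd': array([-0.001, -0.004,  0.001, -0.004, -0.   ,  0.001, -0.   ]), 'effort': array([ 3.0000e-03, -5.5079e+01,  1.1480e+00, -1.8711e+01, -5.2000e-02,
        1.9000e-02,  0.0000e+00]), 'ee_pos': array([ 0.149, -0.632,  0.205]), 'eef_rot': array([ 0.993,  0.116, -0.   , -0.001]), 'force': array([-0.975,  0.236,  0.219]), 'moment': array([ 0.023,  0.028, -0.033]), 'gripper_force': np.float64(0.0), 'width': np.float64(1.003)}
[[ 0.973  0.23  -0.   ]
 [ 0.23  -0.973  0.002]
 [-0.    -0.002 -1.   ]]
```

View pics/scene0.png

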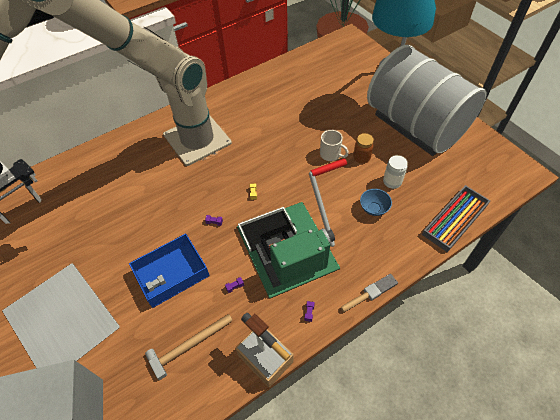

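View pics/top0.png

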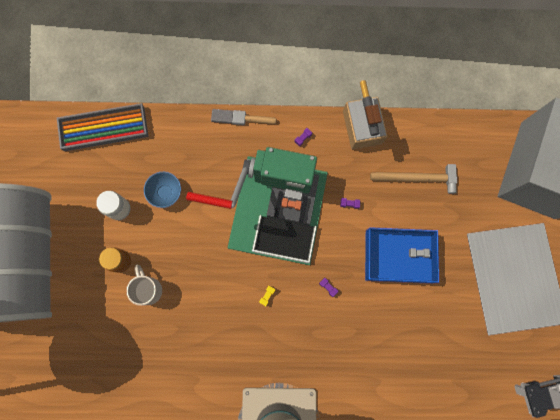

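The scene view shows the press in the middle with its red handle at (330,167), the blue tote at (170,270), and purple and yellow look-alikes on the table. In the top view the handle runs (187,197)–(232,206) and the tote is centred at (402,256). The candidates of the casting's shape are:
- Orange-copper at top (291,204), on the press bed. This one fits both the colour and the place.
- Grey at (420,253), in the tote.
- Yellow at (267,296).
- Purple at (304,137), (350,203) and (329,287).

I'll confirm with an enlarged crop.

```bash
python3 - <<'E'
from h import *
T=snap('top');S=snap('scene')
def mask(d,lo,hi,box):
    m=cv2.inRange(cv2.cvtColor(d['img'],cv2.COLOR_RGB2HSV),lo,hi);b=np.zeros_like(m);x0,y0,x1,y1=box;b[y0:y1,x0:x1]=m[y0:y1,x0:x1];return b
def ends(m):
    c=max(cv2.findContours(m,0,2)[0],key=cv2.contourArea); r=cv2.minAreaRect(c);b=cv2.boxPoints(r)
    e=sorted([(np.linalg.norm(b[i]-b[(i+1)%4]),i) for i in range(4)])[:2]
    return sorted([tuple((b[i]+b[(i+1)%4])/2) for _,i in e]),r
red=lambda d,box: mask(d,(0,180,90),(6,255,255),box)|mask(d,(174,180,90),(180,255,255),box)
et,rt=ends(red(T,(170,180,245,220)));es,rs=ends(red(S,(300,150,360,185)));print(et,rt,es,rs)
# free end (+y): top leftmost, scene rightmost?
for a,b in((0,0),(0,1),(1,0),(1,1)): print(a,b,two(T,et[a],S,es[b]))
mt=mask(T,(105,150,50),(125,255,255),(350,210,460,300));r=cv2.minAreaRect(max(cv2.findContours(mt,0,2)[0],key=cv2.contourArea));print('tote',r)
for p in cv2.boxPoints(r): print(p,onz(T,*p,.06).round(4),onz(T,*p,0).round(4))
mg=mask(T,(60,80,30),(90,255,255),(210,130,345,270));c=max(cv2.findContours(mg,0,2)[0],key=cv2.contourArea)
h=cv2.approxPolyDP(cv2.convexHull(c),4,True)[:,0]
for p in h: print('green',p,onz(T,*p,0).round(3))
mc=mask(T,(0,120,60),(15,255,255),(275,190,310,220));v,u=np.nonzero(mc);print('cop',u.mean(),v.mean(),len(u),onz(T,u.mean(),v.mean(),.069),cv2.minAreaRect(np.c_[u,v].astype(np.float32)))
mgr=mask(T,(0,0,120),(180,70,255),(380,235,435,275));v,u=np.nonzero(mgr);print('old',onz(T,u.mean(),v.mean(),.028))
a=cv2.resize(T['img'][130:290,175:445],None,fx=2.9,fy=2.9,interpolation=2)
cv2.imwrite('pics/crop.png',a[:,:,::-1])
E
```

```text
[(np.float32(185.93872), np.float32(195.32169)), (np.float32(230.78775), np.float32(203.86435))] ((208.3632354736328, 199.593017578125), (45.65535354614258, 8.794268608093262), 10.784297943115234) [(np.float32(312.00067), np.float32(172.77975)), (np.float32(345.8534), np.float32(160.59277))] ((328.9270324707031, 166.68626403808594), (7.113109588623047, 35.97953796386719), 70.20112609863281)
0 0 (array([0.57813631, 0.19649303, 0.24885747]), np.float64(0.10957666360262909))
0 1 (array([0.59751638, 0.24490692, 0.26525444]), np.float64(0.0005752758290501551))
1 0 (array([0.57705512, 0.13203885, 0.2668676 ]), np.float64(0.0008452530913340794))
1 1 (array([0.59961944, 0.17176898, 0.30680743]), np.float64(0.10241476975604849))
tote ((402.0, 255.5), (53.0, 72.0), 90.0)
[366. 229.] [ 0.5486 -0.2438  0.06  ] [ 0.5573 -0.2551  0.    ]
[438. 229.] [ 0.5515 -0.4532  0.06  ] [ 0.5603 -0.473   0.    ]
[438. 282.] [ 0.3995 -0.4458  0.06  ] [ 0.4021 -0.4653  0.    ]
[366. 282.] [ 0.3971 -0.2405  0.06  ] [ 0.3996 -0.2517  0.    ]
green [315 157] [ 0.779 -0.102 -0.   ]
green [326 172] [ 0.732 -0.136  0.   ]
green [317 224] [ 0.57  -0.108  0.   ]
green [256 253] [0.481 0.074 0.   ]
green [228 247] [0.498 0.157 0.   ]
green [239 194] [0.659 0.129 0.   ]
green [257 152] [0.792 0.077 0.   ]
green [268 148] [0.806 0.043 0.   ]
cop 290.76623376623377 203.57142857142858 154 [ 0.61846192 -0.0253704   0.069     ] ((290.9038391113281, 203.4807891845703), (19.611610412597656, 8.825225830078125), 11.309932708740234)
old [ 0.48629925 -0.40633188  0.028     ]
```

View pics/crop.png

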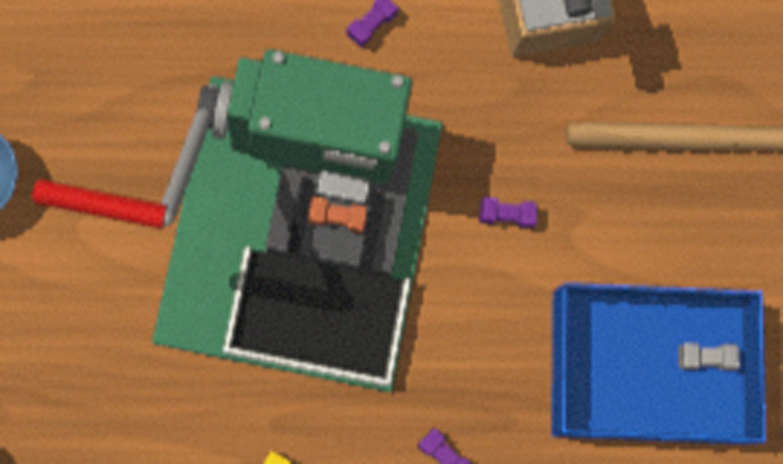

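The crop confirms it: the orange-copper casting sits on the bed at crop (338,213), the only copper-coloured one. The handle triangulates to z 0.266, against 0.268 expected. Press yaw is about -10.3°. I'll move to above the handle.

Emit:
arm_command(moves=[{"gripper": 1, "tx": 617, "ty": -702, "tz": -175, "wz": -66}, {"gripper": 1, "tx": 617, "ty": -702, "tz": -175, "wz": -66}, {"gripper": 1, "tx": 617, "ty": -702, "tz": -175, "wz": -66}, {"gripper": 1, "tx": 617, "ty": -702, "tz": -175, "wz": -66}, {"gripper": 1, "tx": 617, "ty": -702, "tz": -175, "wz": -66}, {"gripper": 1, "tx": 617, "ty": -702, "tz": -175, "wz": -66}, {"gripper": 1, "tx": 617, "ty": -702, "tz": -175, "wz": -66}, {"gripper": 1, "tx": 617, "ty": -702, "tz": -175, "wz": -66}])

```text
validation failed for argument at $.mo...
```

```bash
cat >> h.py <<'E'
th=np.radians(-10.3)
X=np.array([np.cos(th),np.sin(th),0]);Y=np.array([-np.sin(th),np.cos(th),0])
grip0=np.array([.588,.1928,.268]); piv=grip0+X*.2*np.cos(.8); piv[2]=.125; org=piv-.06*X-.157*Y; org[2]=0
def lev(a): return piv-X*.2*np.cos(.8-a)+np.array([0,0,.2*np.sin(.8-a)])
def goal(tcp,ydir,s=None):
    s=s or env.get_state(); r=R.from_quat(s['eef_rot']); z=np.array([0,0,-1.]); y=np.array(ydir)/np.linalg.norm(ydir)
    if r.as_matrix()[:,1]@y<0: y=-y
    g=R.from_matrix(np.c_[np.cross(y,z),y,z])
    return (r.inv().apply(np.array(tcp)-s['ee_pos'])*1000).round(1),np.degrees((r.inv()*g).as_rotvec()).round(1)
E
python3 - <<'E'
from h import *
s=env.get_state();print(s['t'],s['ee_pos'],s['qpos'].round(2))
print(goal(grip0+[0,0,.1],X))
E
```

```text
0.2 [ 0.14928487 -0.63225705  0.20493136] [ 1.27  0.63  0.04  1.52 -0.03  1.   -0.02]
(array([ 616.5, -702.4, -162.3]), array([ -0.1,  -0. , -66.4]))
```

Emit:
arm_command(moves=[{"gripper": 1.0, "tx": 30, "ty": -35, "tz": -10, "wx": 0, "wy": 0, "wz": -5}], grip_force=25)

```text
t: 0.3
ee_pos: [0.1659, -0.5947, 0.2134]
eef_rot: [0.988, 0.156, -0.002, 0.0]
force: [1.3, 1.2, 0.3]
width: 1.001
gripper_force: 0.0
```

Emit:
arm_command(moves=[{"gripper": 1, "tx": 650, "ty": -605, "tz": -154, "wx": 0, "wy": 0, "wz": -61}, {"gripper": 1, "tx": 650, "ty": -605, "tz": -154, "wx": 0, "wy": 0, "wz": -61}, {"gripper": 1, "tx": 650, "ty": -605, "tz": -154, "wx": 0, "wy": 0, "wz": -61}, {"gripper": 1, "tx": 650, "ty": -605, "tz": -154, "wx": 0, "wy": 0, "wz": -61}, {"gripper": 1, "tx": 650, "ty": -605, "tz": -154, "wx": 0, "wy": 0, "wz": -61}, {"gripper": 1, "tx": 650, "ty": -605, "tz": -154, "wx": 0, "wy": 0, "wz": -61}, {"gripper": 1, "tx": 650, "ty": -605, "tz": -154, "wx": 0, "wy": 0, "wz": -61}, {"gripper": 1, "tx": 650, "ty": -605, "tz": -154, "wx": 0, "wy": 0, "wz": -61}])

```text
t: 1.1
ee_pos: [0.3607, -0.2444, 0.2843]
eef_rot: [0.769, 0.639, -0.0, 0.0]
force: [0.2, -1.3, -0.0]
width: 1.002
gripper_force: 0.0
```

Full rows work.

```bash
python3 -c "
from h import *
print(goal(grip0+[0,0,.1],X))"
```

```text
(array([471.4, 143.6, -83.8]), array([ 0. ,  0. , -0.2]))
```

Emit:
arm_command(moves=[{"gripper": 1, "tx": 471, "ty": 144, "tz": -84, "wx": 0, "wy": 0, "wz": 0}, {"gripper": 1, "tx": 471, "ty": 144, "tz": -84, "wx": 0, "wy": 0, "wz": 0}, {"gripper": 1, "tx": 471, "ty": 144, "tz": -84, "wx": 0, "wy": 0, "wz": 0}, {"gripper": 1, "tx": 471, "ty": 144, "tz": -84, "wx": 0, "wy": 0, "wz": 0}, {"gripper": 1, "tx": 471, "ty": 144, "tz": -84, "wx": 0, "wy": 0, "wz": 0}, {"gripper": 1, "tx": 471, "ty": 144, "tz": -84, "wx": 0, "wy": 0, "wz": 0}, {"gripper": 1, "tx": 471, "ty": 144, "tz": -84, "wx": 0, "wy": 0, "wz": 0}, {"gripper": 1, "tx": 471, "ty": 144, "tz": -84, "wx": 0, "wy": 0, "wz": 0}])

```text
t: 1.9
ee_pos: [0.5442, 0.1044, 0.3514]
eef_rot: [0.77, 0.638, -0.0, 0.0]
force: [0.9, -0.9, 0.4]
width: 1.001
gripper_force: 0.0
```

```bash
python3 -c "
from h import *
s=env.get_state();print(s['ee_pos'],goal(grip0+[0,0,-.019],X),s['qpos'])"
```

```text
[0.54418096 0.1044275  0.35141124] (array([ 95. ,  26.6, 102.4]), array([ 0. ,  0. , -0.4])) [ 0.11739579  0.39342762 -0.530643    1.5593553   0.20671405  1.24514745
 -0.63376769]
```

Emit:
arm_command(moves=[{"gripper": 1, "tx": 95, "ty": 27, "tz": -5, "wx": 0, "wy": 0, "wz": 0}, {"gripper": 1, "tx": 95, "ty": 27, "tz": -5, "wx": 0, "wy": 0, "wz": 0}, {"gripper": 1, "tx": 95, "ty": 27, "tz": 0, "wx": 0, "wy": 0, "wz": 0}, {"gripper": 1, "tx": 95, "ty": 27, "tz": 40, "wx": 0, "wy": 0, "wz": 0}, {"gripper": 1, "tx": 95, "ty": 27, "tz": 80, "wx": 0, "wy": 0, "wz": 0}, {"gripper": 1, "tx": 95, "ty": 27, "tz": 102, "wx": 0, "wy": 0, "wz": 0}, {"gripper": 0.5, "tx": 95, "ty": 27, "tz": 102, "wx": 0, "wy": 0, "wz": 0}, {"gripper": 0.4, "tx": 95, "ty": 27, "tz": 102, "wx": 0, "wy": 0, "wz": 0}], grip_force=25)

```text
t: 2.7
ee_pos: [0.588, 0.1908, 0.2496]
eef_rot: [0.77, 0.638, 0.0, 0.0]
force: [-0.2, -0.2, -0.4]
width: 0.866
gripper_force: 0.0
```

```bash
python3 - <<'E'
from h import *
d=snap('scene');cv2.imwrite('pics/g1.png',cv2.resize(d['img'][80:280,200:420],None,fx=2.5,fy=2.5)[:,:,::-1])
s=env.get_state();print(s['ee_pos'],s['width'],goal(grip0+[0,0,-.019],X))
E
```

```text
[0.58858306 0.19121957 0.25048727] 0.8256219073562875 (array([ 1.4, -0.9,  1.5]), array([ 0.1, -0.1, -0.4]))
```

View pics/g1.png

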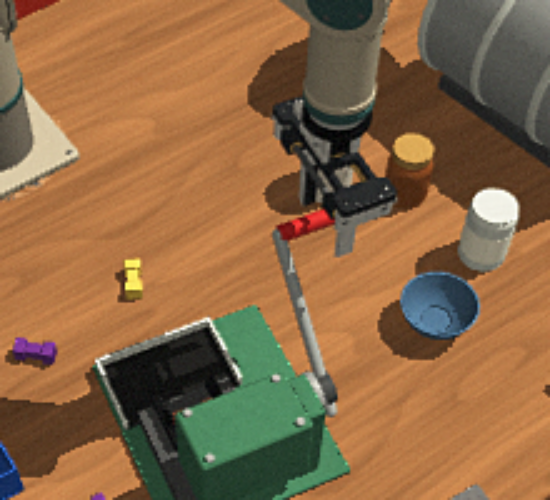

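The crop shows the fingers straddling the red bar at (320,220), so I'll close them.

Emit:
arm_command(moves=[{"gripper": 0, "tx": 0, "ty": 0, "tz": 0, "wx": 0, "wy": 0, "wz": 0}, {"gripper": 0, "tx": 0, "ty": 0, "tz": 0, "wx": 0, "wy": 0, "wz": 0}, {"gripper": 0, "tx": 0, "ty": 0, "tz": 0, "wx": 0, "wy": 0, "wz": 0}, {"gripper": 0, "tx": 0, "ty": 0, "tz": 0, "wx": 0, "wy": 0, "wz": 0}, {"gripper": 0, "tx": 0, "ty": 0, "tz": 0, "wx": 0, "wy": 0, "wz": 0}, {"gripper": 0, "tx": 0, "ty": 0, "tz": 0, "wx": 0, "wy": 0, "wz": 0}, {"gripper": 0, "tx": 0, "ty": 0, "tz": 0, "wx": 0, "wy": 0, "wz": 0}, {"gripper": 0, "tx": 0, "ty": 0, "tz": 0, "wx": 0, "wy": 0, "wz": 0}], grip_force=25)

```text
t: 3.55
ee_pos: [0.5881, 0.1911, 0.2491]
eef_rot: [0.77, 0.638, 0.0, 0.0]
force: [0.2, -0.5, 0.7]
width: 0.227
gripper_force: 25.0
```

```bash
python3 -c "
from h import *
s=env.get_state();print(s['ee_pos'],s['width'],s['force'],s['gripper_force'])
p0=lev(0)
for a in np.arange(0,.96,.05):
    d=lev(a)-p0; print(round(a,2),'ty',round(d@X*1000),'tz',round(-d[2]*1000), 'wx tilt deg',round(np.degrees(a)))
print(R.from_quat(s['eef_rot']).as_matrix().round(3))"
```

```text
[0.58805624 0.19112627 0.24909551] 0.22662496251240247 [ 0.22147646 -0.45623468  0.65186561] 24.999893009662628
0.0 ty 0 tz 0 wx tilt deg 0
0.05 ty -7 tz 7 wx tilt deg 3
0.1 ty -14 tz 15 wx tilt deg 6
0.15 ty -20 tz 22 wx tilt deg 9
0.2 ty -26 tz 31 wx tilt deg 11
0.25 ty -31 tz 39 wx tilt deg 14
0.3 ty -36 tz 48 wx tilt deg 17
0.35 ty -41 tz 56 wx tilt deg 20
0.4 ty -45 tz 66 wx tilt deg 23
0.45 ty -49 tz 75 wx tilt deg 26
0.5 ty -52 tz 84 wx tilt deg 29
0.55 ty -54 tz 94 wx tilt deg 32
0.6 ty -57 tz 104 wx tilt deg 34
0.65 ty -58 tz 114 wx tilt deg 37
0.7 ty -60 tz 124 wx tilt deg 40
0.75 ty -60 tz 133 wx tilt deg 43
0.8 ty -61 tz 143 wx tilt deg 46
0.85 ty -60 tz 153 wx tilt deg 49
0.9 ty -60 tz 163 wx tilt deg 52
0.95 ty -58 tz 173 wx tilt deg 54
[[ 0.186  0.983  0.   ]
 [ 0.983 -0.186  0.   ]
 [ 0.     0.    -1.   ]]
```

Emit:
arm_command(moves=[{"gripper": 0, "tx": 0, "ty": -4, "tz": 4, "wx": 0, "wy": 0, "wz": 0}, {"gripper": 0, "tx": 0, "ty": -10, "tz": 11, "wx": 0, "wy": 0, "wz": 0}, {"gripper": 0, "tx": 0, "ty": -17, "tz": 18, "wx": 0, "wy": 0, "wz": 0}, {"gripper": 0, "tx": 0, "ty": -23, "tz": 26, "wx": 0, "wy": 0, "wz": 0}, {"gripper": 0, "tx": 0, "ty": -29, "tz": 35, "wx": 0, "wy": 0, "wz": 0}, {"gripper": 0, "tx": 0, "ty": -36, "tz": 48, "wx": 0, "wy": 0, "wz": 0}], grip_force=30)

```text
t: 4.15
ee_pos: [0.5552, 0.1974, 0.2033]
eef_rot: [0.77, 0.638, 0.003, 0.002]
force: [0.9, -3.5, 11.2]
width: 0.228
gripper_force: 30.0
```

Emit:
arm_command(moves=[{"gripper": 0, "tx": 0, "ty": -7, "tz": 14, "wx": 0, "wy": 0, "wz": 0}, {"gripper": 0, "tx": 0, "ty": -13, "tz": 28, "wx": 0, "wy": 0, "wz": 0}, {"gripper": 0, "tx": 0, "ty": -17, "tz": 42, "wx": 0, "wy": 0, "wz": 0}, {"gripper": 0, "tx": 0, "ty": -21, "tz": 56, "wx": 0, "wy": 0, "wz": 0}, {"gripper": 0, "tx": 0, "ty": -23, "tz": 70, "wx": 0, "wy": 0, "wz": 0}, {"gripper": 0, "tx": 0, "ty": -25, "tz": 84, "wx": 0, "wy": 0, "wz": 0}, {"gripper": 0, "tx": 0, "ty": -25, "tz": 96, "wx": 0, "wy": 0, "wz": 0}, {"gripper": 0, "tx": 0, "ty": -24, "tz": 107, "wx": 0, "wy": 0, "wz": 0}], grip_force=30)

```text
t: 4.95
ee_pos: [0.5285, 0.2024, 0.0951]
eef_rot: [0.77, 0.638, 0.0, 0.0]
force: [-4.0, -0.7, 12.6]
width: 0.229
gripper_force: 30.0
```

Emit:
arm_command(moves=[{"gripper": 0, "tx": 0, "ty": 0, "tz": 5, "wx": 0, "wy": 0, "wz": 0}, {"gripper": 0, "tx": 0, "ty": 0, "tz": 9, "wx": 0, "wy": 0, "wz": 0}, {"gripper": 0, "tx": 0, "ty": 0, "tz": 9, "wx": 0, "wy": 0, "wz": 0}, {"gripper": 0, "tx": 0, "ty": 0, "tz": 9, "wx": 0, "wy": 0, "wz": 0}])

```text
t: 5.35
ee_pos: [0.5287, 0.2024, 0.086]
eef_rot: [0.77, 0.638, 0.0, 0.0]
force: [-2.5, -1.9, 9.3]
width: 0.226
gripper_force: 30.0
```

```bash
python3 - <<'E'
from h import *
s=env.get_state();g=s['ee_pos']-[0,0,-.019];print(s['ee_pos'],s['force'],s['gripper_force'],lev(.9),np.linalg.norm(s['ee_pos']+[0,0,.019]-piv-((s['ee_pos']-piv)@Y)*Y),s['ee_pos'][2]+.019)
d=snap('top','t2.png');m=cv2.inRange(cv2.cvtColor(d['img'],cv2.COLOR_RGB2HSV),(0,120,60),(15,255,255));m[:, :240]=0;m[:180]=0;m[280:]=0;m[:,320:]=0
v,u=np.nonzero(m);print(u.mean() if len(u) else 0,v.mean(),len(u))
cv2.imwrite('pics/g2.png',cv2.resize(d['img'][140:290,180:350],None,fx=3.5,fy=3.5)[:,:,::-1])
E
```

```text
[0.52869341 0.20238627 0.08602621] [-2.50635743 -1.93082879  9.31478617] 30.001823008060455 [0.52930192 0.20346725 0.10503332] 0.20040410773576064 0.10502621124187332
306.1189358372457 251.4397496087637 639
```

View pics/g2.png

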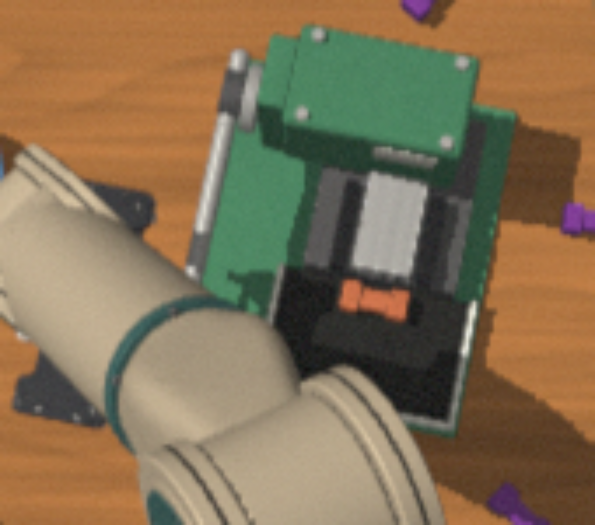

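The crop shows the casting in the tray at crop (375,300), beside the bed's face. I'll press slightly further to confirm the stop.

Emit:
arm_command(moves=[{"gripper": 0, "tx": 0, "ty": 0, "tz": 2, "wx": 0, "wy": 0, "wz": 0}, {"gripper": 0, "tx": 0, "ty": 0, "tz": 3, "wx": 0, "wy": 0, "wz": 0}, {"gripper": 0, "tx": 0, "ty": 0, "tz": 3, "wx": 0, "wy": 0, "wz": 0}], grip_force=35)

```text
t: 5.7
ee_pos: [0.5289, 0.2023, 0.0832]
eef_rot: [0.77, 0.638, 0.0, 0.0]
force: [-3.0, -0.6, 9.2]
width: 0.227
gripper_force: 35.0
```

Emit:
arm_command(moves=[{"gripper": 0, "tx": 0, "ty": 0, "tz": 2, "wx": 0, "wy": 0, "wz": 0}, {"gripper": 0, "tx": 0, "ty": 0, "tz": 4, "wx": 0, "wy": 0, "wz": 0}, {"gripper": 0, "tx": 0, "ty": 0, "tz": 4, "wx": 0, "wy": 0, "wz": 0}])

```text
t: 6.0
ee_pos: [0.5292, 0.2023, 0.0793]
eef_rot: [0.77, 0.638, 0.0, 0.001]
force: [-1.7, -2.2, 11.2]
width: 0.223
gripper_force: 35.0
```

```bash
python3 - <<'E'
from h import *
d=snap('scene');
for a in (.7,.8,.9,1.):
    c=lev(a); print(a,[np.round(proj(d,c+k*Y),1) for k in(-.05,.053)])
cv2.imwrite('pics/g3.png',cv2.resize(d['img'][150:270,230:390],None,fx=4.5,fy=4.5)[:,:,::-1])
E
```

```text
0.7 [array([306. , 182.1]), array([333.8, 171.8])]
0.8 [array([305.7, 185.6]), array([333.2, 175.3])]
0.9 [array([305.7, 189.4]), array([332.9, 179.2])]
1.0 [array([306. , 193.6]), array([332.9, 183.3])]
```

View pics/g3.png

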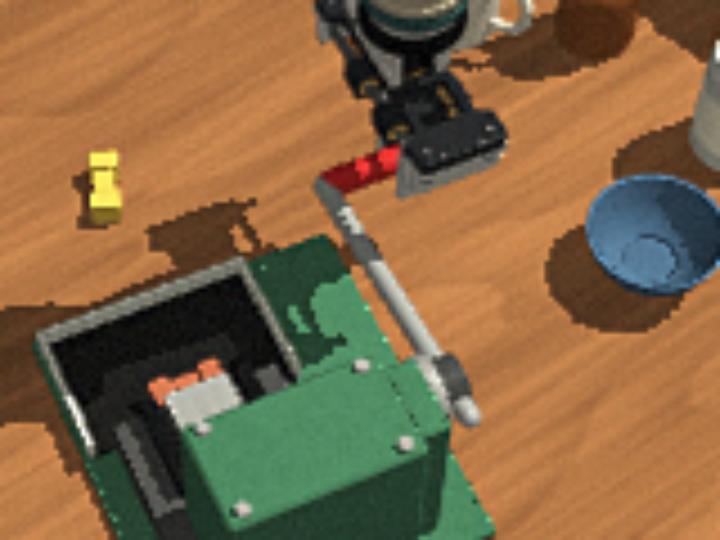

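The bar's inner end at pixel (305,190) matches an angle of about 0.9. I'll raise the grip and press once more to see whether it is firm against the stop.

Emit:
arm_command(moves=[{"gripper": 0, "tx": 0, "ty": 0, "tz": 0, "wx": 0, "wy": 0, "wz": 0}, {"gripper": 0, "tx": 0, "ty": 0, "tz": 2, "wx": 0, "wy": 0, "wz": 0}, {"gripper": 0, "tx": 0, "ty": 0, "tz": 3, "wx": 0, "wy": 0, "wz": 0}, {"gripper": 0, "tx": 0, "ty": 0, "tz": 3, "wx": 0, "wy": 0, "wz": 0}], grip_force=60)

```text
t: 6.45
ee_pos: [0.5294, 0.2023, 0.0767]
eef_rot: [0.77, 0.638, 0.001, 0.001]
force: [-3.8, -2.2, 13.2]
width: 0.222
gripper_force: 60.0
```

```bash
cat > q.py <<'E'
from h import *
def est(img,d,box):
    hsv=cv2.cvtColor(img,cv2.COLOR_RGB2HSV);m=cv2.inRange(hsv,(0,180,70),(6,255,255))|cv2.inRange(hsv,(174,180,70),(180,255,255))
    b=np.zeros_like(m);b[box[1]:box[3],box[0]:box[2]]=m[box[1]:box[3],box[0]:box[2]];v,u=np.nonzero(b)
    best=[]
    for a in np.arange(-.1,1.1,.005):
        p=np.array(proj(d,lev(a)-.05*Y));q=np.array(proj(d,lev(a)+.053*Y));n=(q-p)/np.linalg.norm(q-p)
        w=np.c_[u,v]-p;best.append((abs((w[:,0]*n[1]-w[:,1]*n[0]).mean()),a))
    return min(best),len(u)
if __name__=='__main__':
    d=snap('scene')
    print('home pic',est(cv2.cvtColor(cv2.imread('pics/scene0.png'),4),d,(300,150,360,185)))
    print('now',est(d['img'],d,(295,165,345,205)))
E
python3 q.py
```

```text
home pic ((np.float64(0.01641151800523791), np.float64(0.40500000000000047)), 258)
now ((np.float64(0.06104527330087403), np.float64(0.9050000000000008)), 94)
```

Lever angle reads about 0.905, so it is on its stop and has been held there over a second. Now I'll ease it up at about 0.3 rad/s.

Emit:
arm_command(moves=[{"gripper": 0, "tx": 0, "ty": 0, "tz": -6, "wx": 0, "wy": 0, "wz": 0}, {"gripper": 0, "tx": 0, "ty": -1, "tz": -12, "wx": 0, "wy": 0, "wz": 0}, {"gripper": 0, "tx": 0, "ty": -1, "tz": -18, "wx": 0, "wy": 0, "wz": 0}, {"gripper": 0, "tx": 0, "ty": -1, "tz": -24, "wx": 0, "wy": 0, "wz": 0}, {"gripper": 0, "tx": 0, "ty": -1, "tz": -30, "wx": 0, "wy": 0, "wz": 0}, {"gripper": 0, "tx": 0, "ty": 0, "tz": -36, "wx": 0, "wy": 0, "wz": 0}, {"gripper": 0, "tx": 0, "ty": 0, "tz": -42, "wx": 0, "wy": 0, "wz": 0}, {"gripper": 0, "tx": 0, "ty": 1, "tz": -48, "wx": 0, "wy": 0, "wz": 0}], grip_force=60)

```text
t: 7.3
ee_pos: [0.5305, 0.2021, 0.1236]
eef_rot: [0.77, 0.638, 0.0, 0.0]
force: [4.8, -0.2, 0.9]
width: 0.22
gripper_force: 60.0
```

Emit:
arm_command(moves=[{"gripper": 0, "tx": 0, "ty": 1, "tz": -6, "wx": 0, "wy": 0, "wz": 0}, {"gripper": 0, "tx": 0, "ty": 2, "tz": -12, "wx": 0, "wy": 0, "wz": 0}, {"gripper": 0, "tx": 0, "ty": 3, "tz": -18, "wx": 0, "wy": 0, "wz": 0}, {"gripper": 0, "tx": 0, "ty": 5, "tz": -23.5, "wx": 0, "wy": 0, "wz": 0}, {"gripper": 0, "tx": 0, "ty": 6, "tz": -29, "wx": 0, "wy": 0, "wz": 0}, {"gripper": 0, "tx": 0, "ty": 8, "tz": -35, "wx": 0, "wy": 0, "wz": 0}, {"gripper": 0, "tx": 0, "ty": 10, "tz": -41, "wx": 0, "wy": 0, "wz": 0}, {"gripper": 0, "tx": 0, "ty": 12, "tz": -46, "wx": 0, "wy": 0, "wz": 0}])

```text
t: 8.1
ee_pos: [0.5439, 0.1996, 0.1693]
eef_rot: [0.77, 0.638, 0.002, 0.001]
force: [10.2, -0.6, -5.0]
width: 0.221
gripper_force: 60.0
```

Emit:
arm_command(moves=[{"gripper": 0, "tx": 0, "ty": 2, "tz": -5.5, "wx": 0, "wy": 0, "wz": 0}, {"gripper": 0, "tx": 0, "ty": 5, "tz": -11, "wx": 0, "wy": 0, "wz": 0}, {"gripper": 0, "tx": 0, "ty": 7, "tz": -16, "wx": 0, "wy": 0, "wz": 0}, {"gripper": 0, "tx": 0, "ty": 10, "tz": -22, "wx": 0, "wy": 0, "wz": 0}, {"gripper": 0, "tx": 0, "ty": 13, "tz": -27, "wx": 0, "wy": 0, "wz": 0}, {"gripper": 0, "tx": 0, "ty": 16, "tz": -32, "wx": 0, "wy": 0, "wz": 0}, {"gripper": 0, "tx": 0, "ty": 19.5, "tz": -37, "wx": 0, "wy": 0, "wz": 0}, {"gripper": 0, "tx": 0, "ty": 23, "tz": -42, "wx": 0, "wy": 0, "wz": 0}])

```text
t: 8.9
ee_pos: [0.5673, 0.195, 0.2101]
eef_rot: [0.771, 0.637, 0.002, 0.001]
force: [12.8, 0.1, -9.5]
width: 0.221
gripper_force: 60.0
```

Emit:
arm_command(moves=[{"gripper": 0, "tx": 0, "ty": 4, "tz": -5, "wx": 0, "wy": 0, "wz": 0}, {"gripper": 0, "tx": 0, "ty": 7, "tz": -10, "wx": 0, "wy": 0, "wz": 0}, {"gripper": 0, "tx": 0, "ty": 11, "tz": -14, "wx": 0, "wy": 0, "wz": 0}, {"gripper": 0, "tx": 0, "ty": 15, "tz": -19, "wx": 0, "wy": 0, "wz": 0}, {"gripper": 0, "tx": 0, "ty": 19, "tz": -23, "wx": 0, "wy": 0, "wz": 0}, {"gripper": 0, "tx": 0, "ty": 23, "tz": -27, "wx": 0, "wy": 0, "wz": 0}, {"gripper": 0, "tx": 0, "ty": 23, "tz": -27, "wx": 0, "wy": 0, "wz": 0}])

```text
t: 9.6
ee_pos: [0.5879, 0.191, 0.236]
eef_rot: [0.77, 0.638, 0.0, -0.0]
force: [8.4, 1.2, -11.3]
width: 0.222
gripper_force: 60.0
```

```bash
python3 - <<'E'
from h import *
s=env.get_state();print(s['t'],s['ee_pos'],s['force'],s['width'])
g=s['ee_pos']+[0,0,.028]-piv; print('angle from dir',.8-np.arctan2(g[2],-(g@X)))
E
```

```text
9.6 [0.58793384 0.19103072 0.23598483] [  8.37588385   1.19063441 -11.32302233] 0.22164829825361862
angle from dir 0.014980358891423462
```

Emit:
arm_command(moves=[{"gripper": 0, "tx": 0, "ty": 1, "tz": -1, "wx": 0, "wy": 0, "wz": 0}, {"gripper": 0, "tx": 0, "ty": 2, "tz": -3, "wx": 0, "wy": 0, "wz": 0}, {"gripper": 0, "tx": 0, "ty": 2, "tz": -4, "wx": 0, "wy": 0, "wz": 0}, {"gripper": 0, "tx": 0, "ty": 2, "tz": -4, "wx": 0, "wy": 0, "wz": 0}], grip_force=40)

```text
t: 10.0
ee_pos: [0.5882, 0.1909, 0.2365]
eef_rot: [0.77, 0.638, -0.002, -0.002]
force: [11.2, 4.4, -27.6]
width: 0.227
gripper_force: 40.0
```

```bash
python3 - <<'E'
from h import *
T=snap('top');S=snap('scene')
def rm(d,box):
    h=cv2.cvtColor(d['img'],cv2.COLOR_RGB2HSV);m=cv2.inRange(h,(0,180,70),(6,255,255))|cv2.inRange(h,(174,180,70),(180,255,255))
    b=np.zeros_like(m);x0,y0,x1,y1=box;b[y0:y1,x0:x1]=m[y0:y1,x0:x1];v,u=np.nonzero(b);return u,v
u,v=rm(S,(295,150,365,205));i=u.argmin();print('scene left',len(u),u.min(),v[u<=u.min()+1].mean())
u0,v0=rm({'img':cv2.cvtColor(cv2.imread('pics/scene0.png'),4)},(295,150,365,205));print('home',u0.min(),v0[u0<=u0.min()+1].mean())
for a in (0,.05,.1,.2): print(a,proj(S,lev(a)-.057*Y))
h=cv2.cvtColor(T['img'],cv2.COLOR_RGB2HSV);m=cv2.inRange(h,(0,130,70),(15,255,255));m[:,:262]=0;m[:205]=0;m[262:]=0;m[:,316:]=0
k,l,st,c=cv2.connectedComponentsWithStats(m);print(st,c)
cv2.imwrite('pics/g4.png',np.vstack([cv2.resize(T['img'][190:270,230:330],None,fx=3.6,fy=3.6),cv2.resize(S['img'][150:215,290:390],None,fx=3.6,fy=3.6)])[:,:,::-1])
E
```

```text
scene left 126 311 170.8
home 311 170.4
0 (np.float64(313.57023851543966), np.float64(171.86224402216612))
0.05 (np.float64(312.44198895299206), np.float64(171.72452380228026))
0.1 (np.float64(311.379797225105), np.float64(171.74531811728355))
0.2 (np.float64(309.4589262988755), np.float64(172.24834582297638))
[[     0      0    560    420 235007]
 [   277    220     20     12    140]
 [   311    240      5     22     53]] [[279.48804929 209.48052186]
 [286.52142857 225.55714286]
 [313.94339623 253.45283019]]
```

View pics/g4.png

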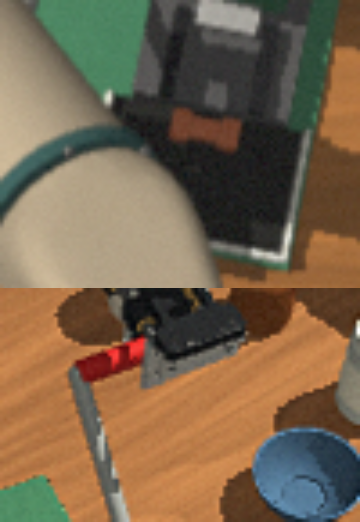

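The crop shows the handle at its home pixel (311,171) and force building against the upper stop, so the lever is fully home. The casting lies in the tray at top (286.5,225.5). I'll relieve the force, open and rise.

Emit:
arm_command(moves=[{"gripper": 0, "tx": 0, "ty": 0, "tz": 2, "wx": 0, "wy": 0, "wz": 0}, {"gripper": 0.4, "tx": 0, "ty": 0, "tz": 3, "wx": 0, "wy": 0, "wz": 0}, {"gripper": 0.7, "tx": 0, "ty": 0, "tz": 3, "wx": 0, "wy": 0, "wz": 0}, {"gripper": 1, "tx": 0, "ty": 0, "tz": 3, "wx": 0, "wy": 0, "wz": 0}, {"gripper": 1, "tx": 0, "ty": 0, "tz": 3, "wx": 0, "wy": 0, "wz": 0}, {"gripper": 1, "tx": 0, "ty": 0, "tz": 3, "wx": 0, "wy": 0, "wz": 0}, {"gripper": 1, "tx": 0, "ty": 0, "tz": 3, "wx": 0, "wy": 0, "wz": 0}, {"gripper": 1, "tx": 0, "ty": 0, "tz": 3, "wx": 0, "wy": 0, "wz": 0}], grip_force=30)

```text
t: 10.9
ee_pos: [0.5888, 0.1909, 0.2393]
eef_rot: [0.77, 0.638, 0.0, 0.0]
force: [0.9, -0.0, 0.2]
width: 0.783
gripper_force: 0.0
```

Emit:
arm_command(moves=[{"gripper": 1, "tx": 0, "ty": 0, "tz": 0, "wx": 0, "wy": 0, "wz": 0}, {"gripper": 1, "tx": 0, "ty": 0, "tz": -30, "wx": 0, "wy": 0, "wz": 0}, {"gripper": 1, "tx": 0, "ty": 0, "tz": -70, "wx": 0, "wy": 0, "wz": 0}, {"gripper": 1, "tx": 0, "ty": 0, "tz": -110, "wx": 0, "wy": 0, "wz": 0}, {"gripper": 1, "tx": 0, "ty": 0, "tz": -115, "wx": 0, "wy": 0, "wz": 0}])

```text
t: 11.4
ee_pos: [0.5909, 0.1926, 0.3595]
eef_rot: [0.77, 0.638, 0.005, 0.001]
force: [0.4, -0.7, -0.1]
width: 1.0
gripper_force: 0.0
```

```bash
python3 - <<'E'
from h import *
T=snap('top');S=snap('scene')
s=env.get_state();print(s['ee_pos'],s['force'],s['width'])
def cop(d,box):
    h=cv2.cvtColor(d['img'],cv2.COLOR_RGB2HSV);m=cv2.inRange(h,(0,130,60),(15,255,255));b=np.zeros_like(m);x0,y0,x1,y1=box;b[y0:y1,x0:x1]=m[y0:y1,x0:x1]
    c=max(cv2.findContours(b,0,2)[0],key=cv2.contourArea);return cv2.minAreaRect(c),cv2.boxPoints(cv2.minAreaRect(c))
r,b=cop(T,(268,215,306,240));print(r)
c=onz(T,*r[0],.037); w=c-org;print('casting',c,'press xy',w@X,w@Y)
print([onz(T,*p,.037).round(4) for p in b])
# tray white walls corners
g=cv2.inRange(cv2.cvtColor(T['img'],cv2.COLOR_RGB2HSV),(0,0,150),(180,60,255));g[:,:245]=0;g[:,325:]=0;g[:212]=0;g[268:]=0
cc=max(cv2.findContours(g,0,2)[0],key=cv2.contourArea)
for p in cv2.approxPolyDP(cv2.convexHull(cc),3,True)[:,0]: q=onz(T,*p,.028)-org;print(p,q@X,q@Y)
print(goal(np.r_[c[:2],.15],Y))
E
```

```text
[0.58929471 0.19133153 0.35535627] [ 0.52479843  0.30991152 -0.24110359] 1.0015693471761264
((286.48077392578125, 225.59616088867188), (20.003841400146484, 8.825225830078125), 11.309932708740234)
casting [ 0.55876073 -0.01455138  0.037     ] press xy -0.07103453304803677 -0.052237968937447234
[array([0.5513, 0.0166, 0.037 ]), array([0.577 , 0.0119, 0.037 ]), array([ 0.5662, -0.0458,  0.037 ]), array([ 0.5406, -0.0409,  0.037 ])]
[280 255] -0.15829944159627457 -0.04992152990830056
[296 260] -0.1636602607897079 -0.0983854623986805
(array([-208.2,    7.8,  205.1]), array([ 0.1, -0.2, 89.6]))
```

The gripper is free and the lever is home. The casting is at about (0.560, -0.015), length along the press's y. The TCP must stay above the tray floor (13 mm), so I'll grasp at TCP z of about 0.017.

Emit:
arm_command(moves=[{"gripper": 1, "tx": -208, "ty": 9, "tz": 20, "wx": 0, "wy": 0, "wz": -68}, {"gripper": 1, "tx": -208, "ty": 9, "tz": 20, "wx": 0, "wy": 0, "wz": -68}, {"gripper": 1, "tx": -208, "ty": 9, "tz": 20, "wx": 0, "wy": 0, "wz": -68}, {"gripper": 1, "tx": -208, "ty": 9, "tz": 20, "wx": 0, "wy": 0, "wz": -68}, {"gripper": 1, "tx": -208, "ty": 9, "tz": 20, "wx": 0, "wy": 0, "wz": -68}, {"gripper": 1, "tx": -208, "ty": 9, "tz": 20, "wx": 0, "wy": 0, "wz": -68}, {"gripper": 1, "tx": -208, "ty": 9, "tz": 20, "wx": 0, "wy": 0, "wz": -68}, {"gripper": 1, "tx": -208, "ty": 9, "tz": 20, "wx": 0, "wy": 0, "wz": -68}])

```text
t: 12.3
ee_pos: [0.5578, -0.0157, 0.3322]
eef_rot: [0.279, 0.96, -0.0, -0.002]
force: [0.5, -0.1, 0.3]
width: 0.996
gripper_force: 0.0
```

```bash
python3 - <<'E'
from h import *
s=env.get_state();print(s['ee_pos'],s['qpos'].round(2))
print(goal([.560,-.0148,.13],Y))
E
```

```text
[ 0.55783367 -0.01572401  0.33219938] [ 0.5   0.47 -0.82  1.58  0.36  1.25  0.63]
(array([ -1.9,   2.3, 202.2]), array([ -0.1,  -0.2, -22.1]))
```

Emit:
arm_command(moves=[{"gripper": 1, "tx": -2, "ty": 2, "tz": 40, "wx": 0, "wy": 0, "wz": -8}, {"gripper": 1, "tx": -2, "ty": 2, "tz": 80, "wx": 0, "wy": 0, "wz": -16}, {"gripper": 1, "tx": -2, "ty": 2, "tz": 120, "wx": 0, "wy": 0, "wz": -22}, {"gripper": 1, "tx": -2, "ty": 2, "tz": 160, "wx": 0, "wy": 0, "wz": -22}, {"gripper": 1, "tx": -2, "ty": 2, "tz": 202, "wx": 0, "wy": 0, "wz": -22}, {"gripper": 1, "tx": -2, "ty": 2, "tz": 240, "wx": 0, "wy": 0, "wz": -22}, {"gripper": 1, "tx": -2, "ty": 2, "tz": 240, "wx": 0, "wy": 0, "wz": -22}])

```text
t: 13.0
ee_pos: [0.5563, -0.0153, 0.0884]
eef_rot: [0.093, 0.996, -0.001, -0.006]
force: [-0.1, -1.2, 0.1]
width: 1.005
gripper_force: 0.0
```

```bash
python3 - <<'E'
from h import *
d=snap('scene');T=snap('top')
s=env.get_state();print(s['ee_pos'],s['force'],goal([.560,-.0148,.0165],Y))
print(proj(d,np.array([.56,-.0148,.025])))
cv2.imwrite('pics/g5.png',np.hstack([cv2.resize(d['img'][190:290,220:320],(400,400)),cv2.resize(T['img'][180:280,230:330],(400,400))])[:,:,::-1])
E
```

```text
[ 0.56081022 -0.01404389  0.09355123] [-0.1607136   0.84168897  1.16244206] (array([ 0.5, -0.9, 77.1]), array([ 0. , -0.1, -0.4]))
(np.float64(271.39304853756767), np.float64(234.94390081778903))
```

View pics/g5.png

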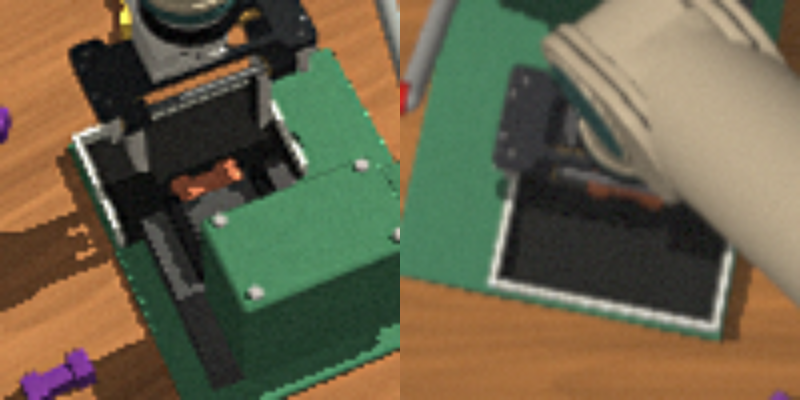

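The left crop shows the casting at scene pixel (271.7,234.7), against a prediction of (271.4,234.9), with the fingers straddling it. I'll descend and grip.

Emit:
arm_command(moves=[{"gripper": 1, "tx": 0, "ty": -1, "tz": 25, "wx": 0, "wy": 0, "wz": 0}, {"gripper": 1, "tx": 0, "ty": -1, "tz": 50, "wx": 0, "wy": 0, "wz": 0}, {"gripper": 1, "tx": 0, "ty": -1, "tz": 68, "wx": 0, "wy": 0, "wz": 0}, {"gripper": 1, "tx": 0, "ty": -1, "tz": 74, "wx": 0, "wy": 0, "wz": 0}, {"gripper": 1, "tx": 0, "ty": -1, "tz": 75, "wx": 0, "wy": 0, "wz": 0}, {"gripper": 1, "tx": 0, "ty": -1, "tz": 75, "wx": 0, "wy": 0, "wz": 0}])

```text
t: 13.7
ee_pos: [0.5627, -0.0151, 0.0206]
eef_rot: [0.093, 0.996, 0.0, 0.001]
force: [0.4, 0.2, -0.4]
width: 1.001
gripper_force: 0.0
```

Emit:
arm_command(moves=[{"gripper": 0.8, "tx": 0, "ty": 0, "tz": 0, "wx": 0, "wy": 0, "wz": 0}, {"gripper": 0.65, "tx": 0, "ty": 0, "tz": 0, "wx": 0, "wy": 0, "wz": 0}, {"gripper": 0.4, "tx": 0, "ty": 0, "tz": 0, "wx": 0, "wy": 0, "wz": 0}, {"gripper": 0.4, "tx": 0, "ty": 0, "tz": 0, "wx": 0, "wy": 0, "wz": 0}, {"gripper": 0.4, "tx": 0, "ty": 0, "tz": 0, "wx": 0, "wy": 0, "wz": 0}, {"gripper": 0.4, "tx": 0, "ty": 0, "tz": 0, "wx": 0, "wy": 0, "wz": 0}, {"gripper": 0.4, "tx": 0, "ty": 0, "tz": 0, "wx": 0, "wy": 0, "wz": 0}], grip_force=30)

```text
t: 14.4
ee_pos: [0.5615, -0.0156, 0.0191]
eef_rot: [0.093, 0.996, -0.0, -0.0]
force: [0.1, -0.9, 1.6]
width: 0.594
gripper_force: 30.0
```

Emit:
arm_command(moves=[{"gripper": 0.4, "tx": 0, "ty": 0, "tz": -10, "wx": 0, "wy": 0, "wz": 0}, {"gripper": 0.4, "tx": 0, "ty": 0, "tz": -30, "wx": 0, "wy": 0, "wz": 0}, {"gripper": 0.4, "tx": 0, "ty": 0, "tz": -60, "wx": 0, "wy": 0, "wz": 0}, {"gripper": 0.4, "tx": 0, "ty": 0, "tz": -95, "wx": 0, "wy": 0, "wz": 0}, {"gripper": 0.4, "tx": 0, "ty": 0, "tz": -130, "wx": 0, "wy": 0, "wz": 0}, {"gripper": 0.4, "tx": 0, "ty": 0, "tz": -150, "wx": 0, "wy": 0, "wz": 0}, {"gripper": 0.4, "tx": 0, "ty": 0, "tz": -150, "wx": 0, "wy": 0, "wz": 0}])

```text
t: 15.1
ee_pos: [0.5633, -0.0149, 0.1721]
eef_rot: [0.093, 0.996, 0.0, 0.003]
force: [2.1, -0.1, -3.3]
width: 0.592
gripper_force: 30.0
```

```bash
python3 - <<'E'
from h import *
s=env.get_state();print(s['ee_pos'],s['width'],s['force'],s['qpos'].round(2))
print(goal([.474,-.300,.17],[1,-.015,0]))
E
```

```text
[ 0.56327688 -0.01488093  0.1720736 ] 0.5921823164519414 [ 2.09324667 -0.12739751 -3.33009231] [ 0.48  0.66 -0.81  1.79  0.58  0.94  0.8 ]
(array([  34.7, -296.8,    1.5]), array([ 0.3,  0.2, 80.1]))
```

The casting is held (width 0.592 is 55.7 mm, weight felt). Next stop is above the tote's free half.

Emit:
arm_command(moves=[{"gripper": 0.4, "tx": 5, "ty": -35, "tz": 0, "wx": 0, "wy": 0, "wz": 8}, {"gripper": 0.4, "tx": 9, "ty": -72, "tz": 0, "wx": 0, "wy": 0, "wz": 16}, {"gripper": 0.4, "tx": 13, "ty": -110, "tz": 0, "wx": 0, "wy": 0, "wz": 24}, {"gripper": 0.4, "tx": 17, "ty": -148, "tz": 0, "wx": 0, "wy": 0, "wz": 32}, {"gripper": 0.4, "tx": 22, "ty": -186, "tz": 0, "wx": 0, "wy": 0, "wz": 40}, {"gripper": 0.4, "tx": 26, "ty": -224, "tz": 0, "wx": 0, "wy": 0, "wz": 48}, {"gripper": 0.4, "tx": 30, "ty": -262, "tz": 0, "wx": 0, "wy": 0, "wz": 56}, {"gripper": 0.4, "tx": 35, "ty": -297, "tz": 0, "wx": 0, "wy": 0, "wz": 64}])

```text
t: 15.9
ee_pos: [0.47, -0.3022, 0.1676]
eef_rot: [0.609, 0.793, -0.0, -0.001]
force: [-0.1, -0.3, -1.7]
width: 0.596
gripper_force: 30.0
```

Emit:
arm_command(moves=[{"gripper": 0.4, "tx": 0, "ty": 0, "tz": 0, "wx": 0, "wy": 0, "wz": 8}, {"gripper": 0.4, "tx": 0, "ty": 0, "tz": 0, "wx": 0, "wy": 0, "wz": 16}, {"gripper": 0.4, "tx": 0, "ty": 0, "tz": 0, "wx": 0, "wy": 0, "wz": 16}, {"gripper": 0.4, "tx": 0, "ty": 0, "tz": 0, "wx": 0, "wy": 0, "wz": 16}])

```text
t: 16.3
ee_pos: [0.4713, -0.3001, 0.1681]
eef_rot: [0.71, 0.704, -0.0, -0.001]
force: [0.2, -0.7, -3.7]
width: 0.594
gripper_force: 30.0
```

```bash
python3 - <<'E'
from h import *
d=snap('scene')
s=env.get_state();print(s['ee_pos'],s['width'],s['force'],goal([.474,-.300,.012],[1,-.015,0]))
cv2.imwrite('pics/g6.png',cv2.resize(d['img'][200:320,110:250],None,fx=4,fy=4)[:,:,::-1])
E
```

```text
[ 0.47152846 -0.3001023   0.16831224] 0.5960822543340625 [ 0.38892473 -0.65664588 -2.78076671] (array([ -0. ,   2.7, 156.3]), array([-0.1, -0. ,  0.4]))
```

View pics/g6.png

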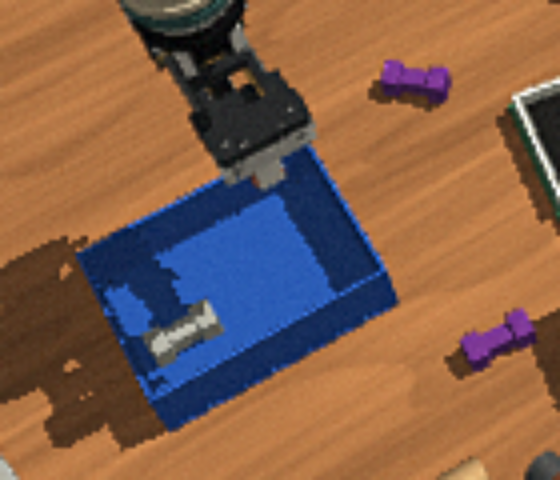

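The crop shows the gripper holding the casting (265,180) above the tote's free half, clear of the grey one (185,330). Lowering.

Emit:
arm_command(moves=[{"gripper": 0.4, "tx": 0, "ty": 2, "tz": 40, "wx": 0, "wy": 0, "wz": 0}, {"gripper": 0.4, "tx": 0, "ty": 2, "tz": 80, "wx": 0, "wy": 0, "wz": 0}, {"gripper": 0.4, "tx": 0, "ty": 2, "tz": 110, "wx": 0, "wy": 0, "wz": 0}, {"gripper": 0.4, "tx": 0, "ty": 2, "tz": 130, "wx": 0, "wy": 0, "wz": 0}, {"gripper": 0.4, "tx": 0, "ty": 2, "tz": 140, "wx": 0, "wy": 0, "wz": 0}, {"gripper": 0.4, "tx": 0, "ty": 2, "tz": 147, "wx": 0, "wy": 0, "wz": 0}, {"gripper": 0.4, "tx": 0, "ty": 2, "tz": 150, "wx": 0, "wy": 0, "wz": 0}, {"gripper": 0.4, "tx": 0, "ty": 2, "tz": 150, "wx": 0, "wy": 0, "wz": 0}])

```text
t: 17.15
ee_pos: [0.4744, -0.301, 0.0195]
eef_rot: [0.711, 0.703, 0.0, 0.0]
force: [0.4, 0.4, -2.7]
width: 0.593
gripper_force: 30.0
```

Emit:
arm_command(moves=[{"gripper": 0.4, "tx": 0, "ty": 0, "tz": 2, "wx": 0, "wy": 0, "wz": 0}, {"gripper": 0.4, "tx": 0, "ty": 0, "tz": 4, "wx": 0, "wy": 0, "wz": 0}, {"gripper": 0.4, "tx": 0, "ty": 0, "tz": 5, "wx": 0, "wy": 0, "wz": 0}, {"gripper": 0.4, "tx": 0, "ty": 0, "tz": 5, "wx": 0, "wy": 0, "wz": 0}, {"gripper": 0.4, "tx": 0, "ty": 0, "tz": 5, "wx": 0, "wy": 0, "wz": 0}])

```text
t: 17.65
ee_pos: [0.474, -0.3008, 0.0142]
eef_rot: [0.712, 0.703, 0.0, 0.0]
force: [-0.0, 0.2, -2.8]
width: 0.593
gripper_force: 30.0
```

Emit:
arm_command(moves=[{"gripper": 0.4, "tx": 0, "ty": 0, "tz": 1, "wx": 0, "wy": 0, "wz": 0}, {"gripper": 0.4, "tx": 0, "ty": 0, "tz": 2, "wx": 0, "wy": 0, "wz": 0}, {"gripper": 0.4, "tx": 0, "ty": 0, "tz": 3, "wx": 0, "wy": 0, "wz": 0}, {"gripper": 0.4, "tx": 0, "ty": 0, "tz": 3, "wx": 0, "wy": 0, "wz": 0}, {"gripper": 0.4, "tx": 0, "ty": 0, "tz": 3, "wx": 0, "wy": 0, "wz": 0}])

```text
t: 18.15
ee_pos: [0.4739, -0.3008, 0.011]
eef_rot: [0.712, 0.703, 0.0, -0.0]
force: [-0.1, -0.6, -2.5]
width: 0.595
gripper_force: 30.0
```

Emit:
arm_command(moves=[{"gripper": 0.4, "tx": 0, "ty": 0, "tz": 1, "wx": 0, "wy": 0, "wz": 0}, {"gripper": 0.4, "tx": 0, "ty": 0, "tz": 1, "wx": 0, "wy": 0, "wz": 0}, {"gripper": 0.4, "tx": 0, "ty": 0, "tz": 2, "wx": 0, "wy": 0, "wz": 0}, {"gripper": 0.4, "tx": 0, "ty": 0, "tz": 2, "wx": 0, "wy": 0, "wz": 0}, {"gripper": 0.4, "tx": 0, "ty": 0, "tz": 2, "wx": 0, "wy": 0, "wz": 0}])

```text
t: 18.65
ee_pos: [0.474, -0.3009, 0.0101]
eef_rot: [0.712, 0.703, -0.0, 0.0]
force: [-1.8, 1.1, 6.5]
width: 0.592
gripper_force: 30.0
```

Contact: the force has gone from -2.5 to +6.5 N, so the casting is resting on the tote floor. I'll open gently (a partial opening is enough), then rise.

Emit:
arm_command(moves=[{"gripper": 0.6, "tx": 0, "ty": 0, "tz": -1, "wx": 0, "wy": 0, "wz": 0}, {"gripper": 0.65, "tx": 0, "ty": 0, "tz": -1, "wx": 0, "wy": 0, "wz": 0}, {"gripper": 0.75, "tx": 0, "ty": 0, "tz": -1, "wx": 0, "wy": 0, "wz": 0}, {"gripper": 0.8, "tx": 0, "ty": 0, "tz": -1, "wx": 0, "wy": 0, "wz": 0}, {"gripper": 0.8, "tx": 0, "ty": 0, "tz": -1, "wx": 0, "wy": 0, "wz": 0}, {"gripper": 0.8, "tx": 0, "ty": 0, "tz": -1, "wx": 0, "wy": 0, "wz": 0}, {"gripper": 0.8, "tx": 0, "ty": 0, "tz": -1, "wx": 0, "wy": 0, "wz": 0}])

```text
t: 19.35
ee_pos: [0.4739, -0.3008, 0.0101]
eef_rot: [0.712, 0.703, 0.0, -0.0]
force: [-0.6, -0.0, 1.5]
width: 0.803
gripper_force: 0.0
```

Emit:
arm_command(moves=[{"gripper": 0.8, "tx": 0, "ty": 0, "tz": -15, "wx": 0, "wy": 0, "wz": 0}, {"gripper": 0.8, "tx": 0, "ty": 0, "tz": -45, "wx": 0, "wy": 0, "wz": 0}, {"gripper": 0.8, "tx": 0, "ty": 0, "tz": -85, "wx": 0, "wy": 0, "wz": 0}, {"gripper": 0.8, "tx": 0, "ty": 0, "tz": -130, "wx": 0, "wy": 0, "wz": 0}, {"gripper": 0.8, "tx": 0, "ty": 0, "tz": -180, "wx": 0, "wy": 0, "wz": 0}, {"gripper": 0.8, "tx": 0, "ty": 0, "tz": -220, "wx": 0, "wy": 0, "wz": 0}, {"gripper": 0.8, "tx": 0, "ty": 0, "tz": -250, "wx": 0, "wy": 0, "wz": 0}, {"gripper": 0.8, "tx": 0, "ty": 0, "tz": -250, "wx": 0, "wy": 0, "wz": 0}])

```text
t: 20.15
ee_pos: [0.4765, -0.3017, 0.2646]
eef_rot: [0.712, 0.703, 0.001, 0.004]
force: [0.2, -0.4, -0.3]
width: 0.8
gripper_force: 0.0
```

```bash
python3 - <<'E'
from h import *
d=snap('scene','end.png');s=env.get_state();print(s['t'],s['ee_pos'],s['width'],s['force'])
E
```

```text
20.2 [ 0.47491197 -0.30128867  0.26201821] 0.8021847621718179 [ 0.05326077 -0.63172971 -0.43354714]
```

View pics/end.png

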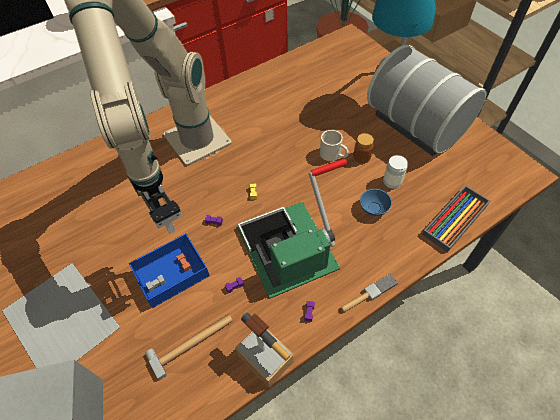

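The copper casting lies in the tote at (183,261), the grey one is untouched at (155,282), and the lever is home at (330,167). Everything else is where it was. Handing in.

```bash
python3 -c "
from rig import sign_off
print(sign_off())"
```

```text
the job is handed in; nothing more can be done
None
```

The job is handed in at about 20 s on the robot's clock: the lever was pulled to its stop, held about a second and eased home in about three seconds, the copper casting was set down in the blue tote's free half, and in the final picture nothing else had moved.

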